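# Register a bearing against its stops and light it with a hand torch

## Task

The ball bearing lying on the aluminium inspection plate is to be looked at: first push it, lying flat, into the corner of the plate so that it touches both dark stops. Then draw the black torch out of its yellow holder, turn it so that it slants about half-way between upright and level with its lens pointing down at the middle of the bearing from about 10 cm away, and finish while still holding it there in the air, still. Touch neither the bearing nor the plate with the torch, and leave the red bottle alone.

Things in the scene. Friction and masses are not known exactly. Their poses are not given: they have to be found in the camera images.
- bearing_mid (a point): Centre of a steel ball bearing with a dark seal ring, 52 mm outer diameter, 16 mm thick, about 0.12 kg, lying flat and loose on the inspection plate; the point is half-way up, 8 mm above the plate's top. z is the bearing's axis.
- bearing: The same ball bearing; its origin is the centre of its underside.
- plate: Aluminium inspection plate, 150 x 150 mm and 8 mm thick, fixed to the table; origin at the centre of its underside. Along its edges at +x and at +y (plate axes) runs a dark steel stop, a bar 12 mm wide and 108 mm long, standing 12 mm above the plate's top, its outer face flush with the edge: the inner faces lie 63 mm from the plate's centre. Each bar runs from -64 to +44 mm along its edge, so that the very corner is open; the other two edges have no stop.
- seat (a point): Point on the plate where the bearing's centre (half-way up) lies once it touches both stops: 37 mm along +x and 37 mm along +y from the plate's centre, 16 mm above the table. Its axes are the plate's: +x and +y point to the two stops, z up.
- threadlock: Red bottle with a white pointed cap, 33 mm diameter, 104 mm tall, standing loose between the work and the back of the table; origin at the centre of its underside. A bystander.
- holder: Torch holder fixed to the table: a round dark steel foot, 92 mm diameter and 10 mm high, with an upright yellow tube open at the top, outer diameter 49 mm, inner diameter about 39 mm, its rim 60 mm above the table and its inner floor 13 mm above the table. Origin at the centre of the foot's underside, z up the tube's axis.
- torch: The black pocket torch, 126 mm long, about 0.13 kg, round, 35 mm diameter at the lens head (the lowest 25 mm), tapering above it to 27 mm at the tail. It stands loose in the holder with its lens end down on the tube's floor and its tail end up, 79 mm of it standing out above the rim, and upright to within a degree or two unless it is knocked. Use the two points for its axis; this body's own y axis is 2 degrees off it.
- torch_mid (a point): Centre of the torch, on its axis, half-way along, about 77 mm above the table at the start. +y runs along the torch's axis from lens to tail (up at the start).
- torch_lens (a point): Centre of the torch's lens face, on its axis, 63 mm from torch_mid; at the start it is down in the holder. The torch shines along -y of this point.

How it is judged:
On the way, in this order (a step that is already met when the one before it is completed fails the run):
1. the bearing lies flat against both stops of the plate (x of bearing_mid in the frame of seat between -0.003 and 0.003 m and y of bearing_mid in the frame of seat between -0.003 and 0.003 m and z of bearing_mid in the frame of seat between -0.003 and 0.003 m and angle between bearing_mid's own z axis and vertical below 0.1 rad), for 0.3 s.
2. the torch has been drawn clear of the holder (z of torch_lens in the frame of holder above 0.062 m and contact force between torch and the fingers above 0.5 N), for 0.1 s.
At the end, for the whole second after the job is handed in: Bearing flat, at rest, within 3 mm of both stops. Torch held still in the air, touching only the fingers, lens down, leaning 28-62 deg from upright, lens 50-160 mm from the bearing's centre and over 40 mm high, torch axis line within 25 mm of that centre. Bottle within 15 mm of its start, upright (all of step 1 and angle between torch_lens's own y axis and vertical between 0.49 and 1.08 rad and y of bearing_mid in the frame of torch_lens between -0.16 and -0.05 m and x of bearing_mid in the frame of torch_lens between -0.025 and 0.025 m and z of bearing_mid in the frame of torch_lens between -0.025 and 0.025 m and height (world z) of torch_lens above 0.04 m and contact force between torch and the fingers above 1 N and contact force between torch and holder below 0.2 N and contact force between torch and plate below 0.2 N and contact force between torch and bearing below 0.2 N and contact force between torch and threadlock below 0.2 N and linear speed of torch below 0.02 m/s and angular speed of torch below 0.15 rad/s and linear speed of bearing below 0.01 m/s and angle between threadlock's own z axis and vertical below 0.1 rad and distance of threadlock from where it was at the start of the episode below 0.015 m); the arm keeps its last pose, push and grip.
It fails at once if the torch touches the bearing (contact force between torch and bearing above 0.5 N).
It fails at once if the torch touches the plate (contact force between torch and plate above 0.5 N).
It fails at once if the red bottle is shifted or tipped (distance of threadlock from where it was at the start of the episode above 0.015 m or angle between threadlock's own z axis and vertical above 0.2 rad).
It also fails if it takes over 54 s, if anything falls off the work surface, if the arm or the gripper's body presses on something with over 40 N, if the wrist force passes 120 N, or if a joint passes its speed limit or range.

## Robot

A 6-joint arm with a two-finger parallel gripper is mounted at the origin on a cart in front of the work surface, level with it; the furniture and walls round the work are solid. World frame = base frame: x ahead of the robot, y to its left, z up, the work surface at z = 0. Lengths are in m, angles in rad, forces in N, time in s.
With the tool pointing down it reaches from about 0.375 to 0.9 m from the base axis. Payload 3.1 kg.
Tool frame: the origin (TCP) lies where the fingers leave the gripper's body, on its centre line; the fingertips stand 73 mm ahead of it and the grasp point (between the pads) lies 54 mm ahead of it; z points along the fingers, y is the line along which they close (so a half turn about z gives the same grasp; the last joint's range is limited). The gripper opens to 85 mm and grips with 20 to 120 N. Pads are 22 mm wide; open, the fingers measure 114 mm over their backs; the gripper's body (76 mm by 85 mm) begins 54 mm behind the grasp point. The pads swing forward as they close: fully open they stand 13 mm farther back than shut.
Start: joints at [-1.369, 0.527, 1.433, -0, 1.181, -0.178], TCP at [0.232, -0.58, 0.304] pointing down, gripper open.
Joint ranges: [-3.08, 3.08], [-0.75, 2.2], [0.22, 2.44], [-1.43, 4.57], [0, 2.65], [-2.85, 2.85]. Speed limits (rad/s): [2.79, 2.79, 3.14, 3.14, 3.14, 3.14].

## Interface

Orientations are given as a unit quaternion [x, y, z, w].
In Python, from station import manip gives the robot as it stands.
- The arm moves only by the shell command python3 -m crank 'ROWS' [FORCE]. ROWS is JSON, a list of rows, each an object with "dp": the shift along the tool's x, y, z normalised to -1 to 1, where 1 is 50 cm, a list of three; "delta_rot": the turn, a rotation vector about the tool's x, y, z normalised to -1 to 1, where 1 is 2 pi rad, a list of three; "fingers": the opening, from -1 (shut) to 1 (fully open). A call has 1 to 12 rows; each row shifts and turns the commanded pose from where the row before left it, along the tool's axes as they then stand; what a row does not reach is not made up. A row lasts 1/12 s, in which the tool goes at most 41.7 mm and 7.16 degrees, less where a joint would pass 70% of its speed; a pose out of reach is approached as far as the arm can. A call with a number of a shift or a turn outside -1 to 1 is refused whole. A call with a gripper value outside its range is refused whole. The fingers move at their own pace and stop on an object; FORCE is the grip in N (left out, the last holds). Time passes only in rows, so rows that do not move let the fingers close. It gives the time, the measured TCP pose, the force, the opening and the grip force at its end, in the units of the state.
- manip.sense(): the state, without advancing time (a new reading comes with each control period).
- manip.snapshot(name): name is "scene" or "top"; returns (picture, depth): 480x640x3 uint8, red, green, blue; 480x640 float32, m along the optical axis (not along the pixel's ray), 0 where there is no reading.
- manip.camera_model(name): a dict with "fx", "fy", "cx", "cy" (pixels), "k1" (the pictures are not rectified: a ray, as slopes to the right and down, at radius r is drawn at 1 + k1 r^2 times it, then the intrinsics apply), "origin" and "attitude" of the camera in the world. Camera axes: x right, y up, looking along -z (the intrinsics and any distortion apply to the point x, -y, -z); pixel columns grow to the right and rows downward; lengths in m; the calibration is good to about 2 mm. A picture is of the moment at which its call begins. camera_model takes no time and is no camera call.
- manip.sign_off(): hands the job in; it is judged then, once.
The state is a dict: "t": time; "q": joint angles; "qd": joint speeds; "tau": joint torques, N m; "tcp_pos": TCP position; "tool_rot": TCP orientation; "force": force on the tool from outside, world axes, zero at the start; "ft_torque": the same for the moment, N m; "finger_gap": opening from 0.0 (shut) to 1.0 (fully open); "gripper_force": force on a finger pad.
Only numpy, scipy, OpenCV 4.12 (cv2) and the standard library are available. Lean on these libraries where they do the work, as an engineer would, in place of code of your own. Each camera call takes 0.05 s, during which the arm holds its last target. There are 200 camera calls.

## Working session

There is one attempt and no reset: what is moved stays moved. The work goes in short steps, Python scripts to look and compute and a shell command to move; the robot and the scene stay as the last step left them, time stands still between calls to the robot, and variables do not carry over. Pictures are saved under pics/ and viewed, at most 10 in all, crops included, and the job is handed in when it is done.

```bash
mkdir -p pics; ls; python3 - <<'E'
from station import manip
import cv2,numpy as np
for n in("scene","top"):
    p,d=manip.snapshot(n); cv2.imwrite(f"pics/{n}0.png",p[:,:,::-1]); np.save(f"{n}0.npy",d); c=manip.camera_model(n); print(n,c)
s=manip.sense();print({k:s[k] for k in("t","tcp_pos","tool_rot","finger_gap","force")})
E
```

```text
pics
scene {'fx': 596.7838661552696, 'fy': 596.7838661552696, 'cx': 312.82360599868764, 'cy': 243.06591656115774, 'k1': -0.04863086780751091, 'origin': array([0.10293539, 0.53819888, 0.74807798]), 'attitude': array([-0.1252663 ,  0.4236819 ,  0.8571009 , -0.26491518])}
top {'fx': 580.1883271498351, 'fy': 580.1883271498351, 'cx': 309.8084789251431, 'cy': 233.3867483689406, 'k1': 0.05756472862139189, 'origin': array([ 0.40599884, -0.16612766,  1.13237082]), 'attitude': array([-0.07022262,  0.064876  ,  0.70526113, -0.70247179])}
{'t': 0.1, 'tcp_pos': array([ 0.23163201, -0.57995507,  0.30301478]), 'tool_rot': array([ 9.82026548e-01,  1.88740212e-01,  2.14851119e-06, -9.96075706e-04]), 'finger_gap': 0.9994012772353319, 'force': array([-0.33005638,  0.08907054, -0.20556384])}
```

View pics/scene0.png

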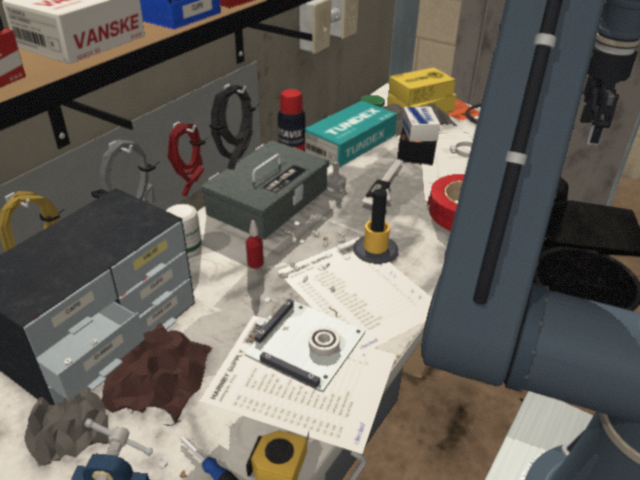

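View pics/top0.png

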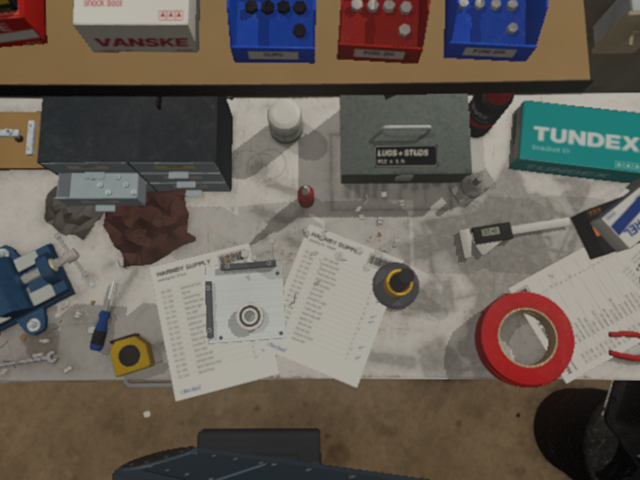

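The scene view shows the bearing at (324,341), the stops at (272,320) and (290,369), the torch at (378,215) and the bottle at (255,245). The top view shows the plate at about (245,303), with stops to the left (209,310) and above (247,266). In that view the bearing is at (247,318), the holder at (396,287) and the bottle at (306,196).

```bash
cat > h.py <<'E'
import numpy as np,cv2
from scipy.spatial.transform import Rotation as R
from station import manip
def ray(n,uv):
    c=manip.camera_model(n); uv=np.atleast_2d(np.array(uv,float))
    d=(uv-[c['cx'],c['cy']])/[c['fx'],c['fy']]; s=d.copy()
    for _ in range(20): s=d/(1+c['k1']*(s**2).sum(1,keepdims=True))
    v=np.c_[s[:,0],-s[:,1],-np.ones(len(s))]
    return np.array(c['origin']),R.from_quat(c['attitude']).apply(v)
def onz(n,uv,z):
    o,v=ray(n,uv); return o+v*((z-o[2])/v[:,2])[:,None]
def tri(uv1,uv2):   # scene, top
    (a,u),(b,v)=ray("scene",uv1),ray("top",uv2); u=u[0];v=v[0]
    k=np.linalg.lstsq(np.c_[u,-v],b-a,rcond=None)[0]; p,q=a+k[0]*u,b+k[1]*v
    return (p+q)/2,np.linalg.norm(p-q)
def blobs(m,roi,amin):
    x0,y0,x1,y1=roi; k=np.zeros(m.shape[:2],np.uint8); k[y0:y1,x0:x1]=m[y0:y1,x0:x1]
    cs,_=cv2.findContours(k,cv2.RETR_EXTERNAL,cv2.CHAIN_APPROX_NONE)
    return sorted([c for c in cs if cv2.contourArea(c)>=amin],key=cv2.contourArea,reverse=True)
E
python3 - <<'E'
from h import *
t=cv2.imread("pics/top0.png"); g=cv2.cvtColor(t,cv2.COLOR_BGR2GRAY); hsv=cv2.cvtColor(t,cv2.COLOR_BGR2HSV)
for roi in((203,275,216,345),(215,258,280,274)):
    for c in blobs((g<75).astype(np.uint8),roi,60)[:1]:
        w=onz("top",c[:,0],.020)[:,:2]; r=cv2.minAreaRect((w*1000).astype(np.float32)); print("bar",r, cv2.boundingRect(c))
for thr in(60,80,100):
  for c in blobs((g<thr).astype(np.uint8),(230,300,266,334),20)[:2]:
    (x,y),rr=cv2.minEnclosingCircle(c); print("bearing dark",thr,x,y,rr,onz("top",[x,y],.024))
yel=cv2.inRange(hsv,(15,120,60),(35,255,255))
for c in blobs(yel,(370,255,425,315),20)[:1]:
    (x,y),rr=cv2.minEnclosingCircle(c); print("rim",x,y,rr,onz("top",[x,y],.06),onz("top",[x+rr,y],.06))
red=cv2.inRange(hsv,(0,120,50),(8,255,255))|cv2.inRange(hsv,(172,120,50),(180,255,255))
for c in blobs(red,(290,175,325,215),20)[:1]:
    print("bottle",cv2.minEnclosingCircle(c),onz("top",[cv2.minEnclosingCircle(c)[0]],.05))
for c in blobs((g<70).astype(np.uint8),(368,255,425,315),50)[:2]:
    print("foot",cv2.minEnclosingCircle(c),onz("top",[cv2.minEnclosingCircle(c)[0]],.010))
cv2.imwrite("pics/crop1.png",np.hstack([cv2.resize(t[250:350,195:295],(400,400),interpolation=2),cv2.resize(t[240:340,350:450],(400,400),interpolation=2)]))
E
```

```text
bar ((558.89208984375, -37.57686233520508), (11.177886009216309, 102.96456146240234), 4.525082588195801) (221, 261, 54, 10)
bearing dark 80 249.42591857910156 315.5740661621094 10.029308319091797 [[ 0.4628663  -0.04328691  0.024     ]]
bearing dark 100 249.0 315.5714416503906 10.618733406066895 [[ 0.46287547 -0.04248118  0.024     ]]
rim 397.8778381347656 283.07904052734375 14.421170234680176 [[ 0.51952098 -0.32065228  0.06      ]] [[ 0.5194565  -0.34715985  0.06      ]]
bottle ((306.0, 194.5), 8.846003532409668) [[ 0.69197461 -0.15115816  0.05      ]]
foot ((395.10809326171875, 285.3243103027344), 23.42874526977539) [[ 0.52048675 -0.32238188  0.01      ]]
```

View pics/crop1.png

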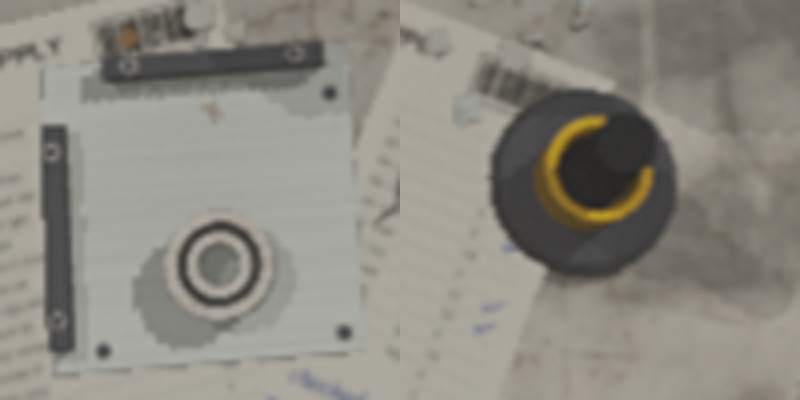

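The crop (4x, origin (195,250)) shows the bearing at px (249.7,316). The top bar spans px x 221–276 at y about 265, and the left bar spans px y 281–338 at x about 209. The plate's +x is therefore about world +x and its +y about world +y. In the right half (origin (350,240)) the torch stands inside the yellow rim with its tail at px (406,276).

```bash
python3 - <<'E'
from h import *
t=cv2.imread("pics/top0.png"); g=cv2.cvtColor(t,cv2.COLOR_BGR2GRAY)
B=[]
for roi in((203,276,216,342),(219,258,279,271)):
    c=max(blobs((g<95).astype(np.uint8),roi,40),key=cv2.contourArea)
    r=cv2.minAreaRect((onz("top",c[:,0],.020)[:,:2]*1000).astype(np.float32)); b=cv2.boxPoints(r); e=b[1]-b[0],b[2]-b[1]; e=max(e,key=np.linalg.norm)
    print(np.round(r[0],1),np.round(r[1],1),"dir",np.degrees(np.arctan2(e[1],e[0]))); B.append(np.array(r[0]))
# y-bar centre plate(-10,69), x-bar centre (69,-10): vector = (79,-79)
v=B[1]-B[0]; th=np.arctan2(v[1],v[0])+np.pi/4; print("len",np.linalg.norm(v),"want 111.7; yaw",np.degrees(th))
Rm=np.array([[np.cos(th),-np.sin(th)],[np.sin(th),np.cos(th)]])
P=(B[0]+B[1])/2-Rm@[29.5,29.5]; print("plate",P,"seat",P+Rm@[37,37])
b=onz("top",[249.5,316],.024)[0,:2]*1000; print("bearing",b,"in plate",Rm.T@(b-P))
# torch from scene: dark blob above yellow, and depth of top view at tail
s=cv2.imread("pics/scene0.png"); gs=cv2.cvtColor(s,cv2.COLOR_BGR2GRAY)
for c in blobs((gs<60).astype(np.uint8),(365,185,392,222),50)[:1]: print("torch scene",cv2.minAreaRect(c),cv2.boundingRect(c))
d=np.load("top0.npy"); print("depth tail",1.132-d[272:281,402:411].mean(), "tail",onz("top",[405.8,276],.139))
hsv=cv2.cvtColor(s,cv2.COLOR_BGR2HSV); yel=cv2.inRange(hsv,(15,120,60),(35,255,255))
c=blobs(yel,(355,205,400,265),20)[0]; print("rim scene",cv2.boundingRect(c))
print(tri([378.5,193],[405.8,276]))
E
```

```text
[475.5  33.9] [104.5  11.3] dir 3.7310572
[561.8 -37.2] [106.7  23.4] dir 89.696846
len 111.87344442392396 want 111.7; yaw 5.500401487946269
plate [492.11181811 -33.84646561] seat [525.39490168   6.5297198 ]
bearing [462.06839221 -43.44158451] in plate [-30.82481007  -6.67119412]
torch scene ((376.0567932128906, 202.52682495117188), (20.016395568847656, 37.64988327026367), 6.842772960662842) (367, 185, 22, 37)
depth tail 0.13533616 tail [[ 0.52327201 -0.32320116  0.139     ]]
rim scene (364, 221, 26, 33)
(array([ 0.52548765, -0.32243811,  0.13786798]), np.float64(0.004566475269845209))
```

```bash
python3 -m crank '[{"dp":[0,0,0],"delta_rot":[0,0,-0.019],"fingers":-0.3},{"dp":[0,0,0],"delta_rot":[0,0,-0.019],"fingers":-0.3},{"dp":[0,0,0],"delta_rot":[0,0,-0.019],"fingers":-0.3},{"dp":[0,0,0],"delta_rot":[0,0,-0.019],"fingers":-0.3},{"dp":[0.066,-0.0235,0],"delta_rot":[0,0,0],"fingers":-0.3},{"dp":[0.066,-0.0235,0],"delta_rot":[0,0,0],"fingers":-0.3},{"dp":[0.066,-0.0235,0],"delta_rot":[0,0,0],"fingers":-0.3},{"dp":[0.066,-0.0235,0],"delta_rot":[0,0,0],"fingers":-0.3},{"dp":[0.066,-0.0235,0],"delta_rot":[0,0,0],"fingers":-0.3},{"dp":[0.066,-0.0235,0],"delta_rot":[0,0,0],"fingers":-0.3},{"dp":[0.066,-0.0235,0],"delta_rot":[0,0,0],"fingers":-0.3},{"dp":[0.066,-0.0235,0],"delta_rot":[0,0,0],"fingers":-0.3}]' 
python3 -m crank '[{"dp":[0.066,-0.0235,0],"delta_rot":[0,0,0],"fingers":-0.3},{"dp":[0.066,-0.0235,0],"delta_rot":[0,0,0],"fingers":-0.3},{"dp":[0.066,-0.0235,0],"delta_rot":[0,0,0],"fingers":-0.3},{"dp":[0.066,-0.0235,0],"delta_rot":[0,0,0],"fingers":-0.3},{"dp":[0.066,-0.0235,0],"delta_rot":[0,0,0],"fingers":-0.3},{"dp":[0.066,-0.0235,0],"delta_rot":[0,0,0],"fingers":-0.3},{"dp":[0.066,-0.0235,0],"delta_rot":[0,0,0],"fingers":-0.3},{"dp":[0,0,0],"delta_rot":[0,0,0],"fingers":-0.3},{"dp":[0,0,0],"delta_rot":[0,0,0],"fingers":-0.3}]'
```

```text
t: 1.1
tcp_pos: [0.3336, -0.3175, 0.3037]
tool_rot: [0.91, 0.415, 0.0, -0.0]
force: [0.2, 0.4, -0.2]
finger_gap: 0.351
gripper_force: 0.0
t: 1.85
tcp_pos: [0.4225, -0.0891, 0.3038]
tool_rot: [0.909, 0.418, -0.0, -0.0]
force: [0.3, 0.6, 0.1]
finger_gap: 0.351
gripper_force: 0.0
```

```bash
python3 -m crank '[{"dp":[0,0,0.05],"delta_rot":[0,0,0],"fingers":-0.3},{"dp":[0,0,0.05],"delta_rot":[0,0,0],"fingers":-0.3},{"dp":[0,0,0.05],"delta_rot":[0,0,0],"fingers":-0.3},{"dp":[0,0,0.05],"delta_rot":[0,0,0],"fingers":-0.3},{"dp":[0,0,0.05],"delta_rot":[0,0,0],"fingers":-0.3},{"dp":[0,0,0.05],"delta_rot":[0,0,0],"fingers":-0.3},{"dp":[0,0,0.05],"delta_rot":[0,0,0],"fingers":-0.3},{"dp":[0,0,0.05],"delta_rot":[0,0,0],"fingers":-0.3},{"dp":[0,0,0.02],"delta_rot":[0,0,0],"fingers":-0.3},{"dp":[0,0,0.012],"delta_rot":[0,0,0],"fingers":-0.3},{"dp":[0,0,0],"delta_rot":[0,0,0],"fingers":-0.3}]'
python3 - <<'E'
from h import *
p,_=manip.snapshot("scene"); cv2.imwrite("pics/s1.png",cv2.resize(p[240:420,200:440,::-1],(800,600),interpolation=2))
E
```

```text
t: 2.77
tcp_pos: [0.422, -0.0919, 0.0867]
tool_rot: [0.91, 0.415, -0.001, -0.001]
force: [-0.0, -0.7, -0.6]
finger_gap: 0.356
gripper_force: 0.0
```

View pics/s1.png

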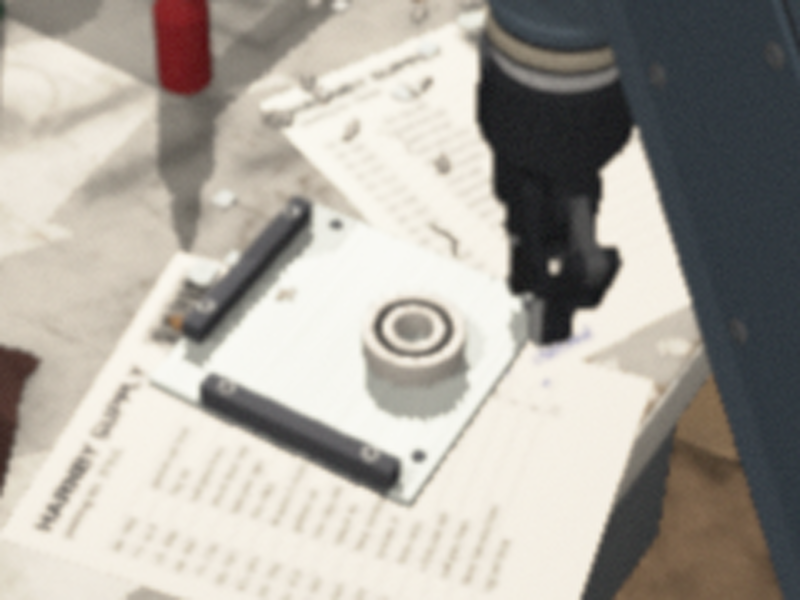

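The fingertips stand just behind the bearing at the open corner of the plate (crop (545,310)) and the bearing is at (410,335). Nothing has moved, so I'll start the cradle push.

```bash
python3 -m crank '[{"dp":[0,0,0.003],"delta_rot":[0,0,0],"fingers":-0.3},{"dp":[0,0,0.003],"delta_rot":[0,0,0],"fingers":-0.3},{"dp":[0.0155,-0.0008,0],"delta_rot":[0,0,0],"fingers":-0.3},{"dp":[0.0155,-0.0008,0],"delta_rot":[0,0,0],"fingers":-0.3},{"dp":[0.0155,-0.0008,0],"delta_rot":[0,0,0],"fingers":-0.3},{"dp":[0.0155,-0.0008,0],"delta_rot":[0,0,0],"fingers":-0.3}]'
python3 -m crank '[{"dp":[0.0115,0.0022,0],"delta_rot":[0,0,0],"fingers":-0.3},{"dp":[0.0115,0.0022,0],"delta_rot":[0,0,0],"fingers":-0.3},{"dp":[0.0115,0.0022,0],"delta_rot":[0,0,0],"fingers":-0.3},{"dp":[0.0115,0.0022,0],"delta_rot":[0,0,0],"fingers":-0.3},{"dp":[0.0115,0.0022,0],"delta_rot":[0,0,0],"fingers":-0.3},{"dp":[0.0115,0.0022,0],"delta_rot":[0,0,0],"fingers":-0.3},{"dp":[0.0115,0.0022,0],"delta_rot":[0,0,0],"fingers":-0.3},{"dp":[0.0115,0.0022,0],"delta_rot":[0,0,0],"fingers":-0.3},{"dp":[0.0115,0.0022,0],"delta_rot":[0,0,0],"fingers":-0.3},{"dp":[0.0115,0.0022,0],"delta_rot":[0,0,0],"fingers":-0.3},{"dp":[0,0,0],"delta_rot":[0,0,0],"fingers":-0.3},{"dp":[0,0,0],"delta_rot":[0,0,0],"fingers":-0.3}]'
python3 - <<'E'
from h import *
p,_=manip.snapshot("scene"); cv2.imwrite("pics/s2.png",cv2.resize(p[240:420,200:440,::-1],(800,600),interpolation=2))
E
```

```text
t: 3.32
tcp_pos: [0.4423, -0.0655, 0.0853]
tool_rot: [0.909, 0.416, 0.0, 0.0]
force: [0.1, -1.1, 0.6]
finger_gap: 0.346
gripper_force: 0.5
t: 4.32
tcp_pos: [0.4882, -0.0298, 0.0849]
tool_rot: [0.909, 0.416, 0.001, 0.0]
force: [-0.7, -0.4, -0.1]
finger_gap: 0.346
gripper_force: 0.0
```

View pics/s2.png

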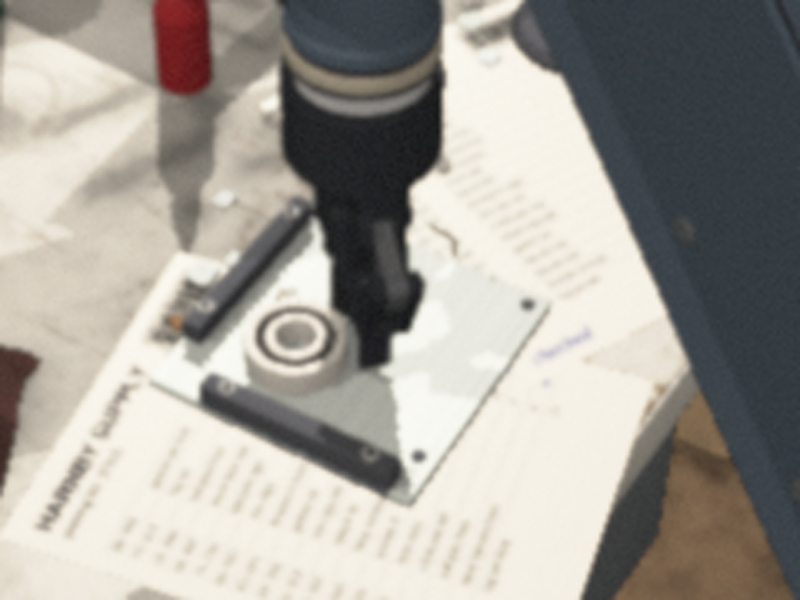

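The bearing, at crop (293,335), is cradled and lies a little short of both stops. I'll continue gently and watch the force.

```bash
python3 -m crank '[{"dp":[0.006,0.0012,0],"delta_rot":[0,0,0],"fingers":-0.3},{"dp":[0.006,0.0012,0],"delta_rot":[0,0,0],"fingers":-0.3},{"dp":[0.006,0.0012,0],"delta_rot":[0,0,0],"fingers":-0.3},{"dp":[0.006,0.0012,0],"delta_rot":[0,0,0],"fingers":-0.3},{"dp":[0,0,0],"delta_rot":[0,0,0],"fingers":-0.3}]'
python3 -m crank '[{"dp":[0.004,0.0008,0],"delta_rot":[0,0,0],"fingers":-0.3},{"dp":[0,0,0],"delta_rot":[0,0,0],"fingers":-0.3}]'
python3 -m crank '[{"dp":[0.004,0.0008,0],"delta_rot":[0,0,0],"fingers":-0.3},{"dp":[0,0,0],"delta_rot":[0,0,0],"fingers":-0.3}]'
```

```text
t: 4.78
tcp_pos: [0.4978, -0.0223, 0.0849]
tool_rot: [0.909, 0.416, 0.0, 0.0]
force: [-0.1, 0.1, 0.5]
finger_gap: 0.348
gripper_force: 0.0
t: 4.95
tcp_pos: [0.4989, -0.0211, 0.0849]
tool_rot: [0.909, 0.416, 0.0, 0.0]
force: [-0.1, -0.5, -0.1]
finger_gap: 0.348
gripper_force: 0.1
t: 5.12
tcp_pos: [0.5005, -0.0199, 0.0849]
tool_rot: [0.91, 0.416, 0.0, 0.0]
force: [0.3, -0.6, 0.4]
finger_gap: 0.346
gripper_force: 0.2
```

```bash
python3 -m crank '[{"dp":[0.005,0.0008,0],"delta_rot":[0,0,0],"fingers":-0.3},{"dp":[0,0,0],"delta_rot":[0,0,0],"fingers":-0.3}]'
python3 -m crank '[{"dp":[0.005,0.0008,0],"delta_rot":[0,0,0],"fingers":-0.3},{"dp":[0,0,0],"delta_rot":[0,0,0],"fingers":-0.3}]'
python3 -m crank '[{"dp":[0.004,0.0008,0],"delta_rot":[0,0,0],"fingers":-0.3},{"dp":[0,0,0],"delta_rot":[0,0,0],"fingers":-0.3}]'
python3 - <<'E'
from h import *
p,_=manip.snapshot("scene"); cv2.imwrite("pics/s3.png",cv2.resize(p[310:400,240:360,::-1],(800,600),interpolation=2))
E
```

```text
t: 5.28
tcp_pos: [0.5026, -0.0183, 0.0849]
tool_rot: [0.91, 0.416, 0.0, 0.0]
force: [0.0, -0.4, 0.7]
finger_gap: 0.352
gripper_force: 0.2
t: 5.45
tcp_pos: [0.5045, -0.0167, 0.0849]
tool_rot: [0.909, 0.416, 0.0, 0.0]
force: [0.1, -0.6, -0.9]
finger_gap: 0.351
gripper_force: 0.3
t: 5.62
tcp_pos: [0.5054, -0.0161, 0.0849]
tool_rot: [0.909, 0.416, -0.001, 0.0]
force: [-2.7, -5.1, 1.2]
finger_gap: 0.354
gripper_force: 2.9
```

View pics/s3.png

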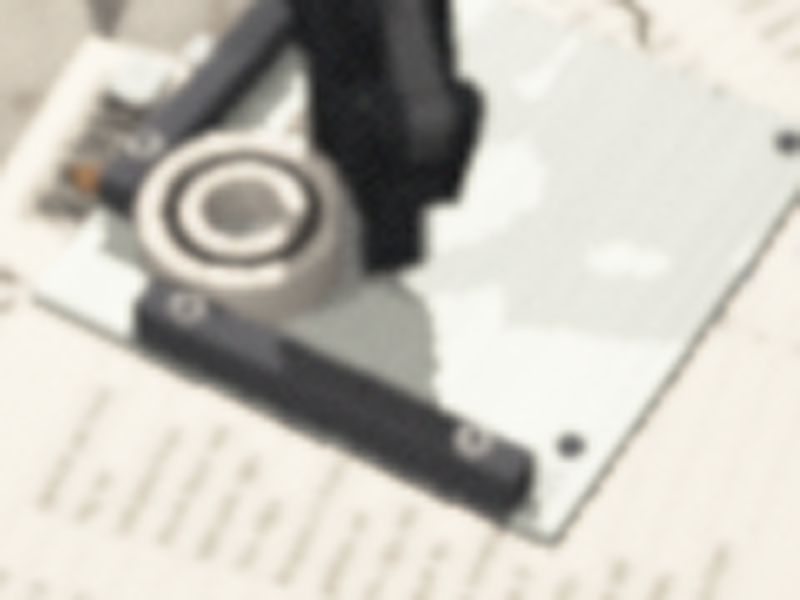

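The bearing now appears against both bars (crop (245,210)), and the force has a component against each stop. I'll press slightly more in +x to confirm.

```bash
python3 -m crank '[{"dp":[0.002,0.0022,0],"delta_rot":[0,0,0],"fingers":-0.3},{"dp":[0,0,0],"delta_rot":[0,0,0],"fingers":-0.3},{"dp":[0,0,0],"delta_rot":[0,0,0],"fingers":-0.3}]'
```

```text
t: 5.92
tcp_pos: [0.5058, -0.0161, 0.0848]
tool_rot: [0.909, 0.416, -0.002, -0.001]
force: [-4.7, -5.5, 1.4]
finger_gap: 0.35
gripper_force: 3.6
```

Both stops are carrying load. I'll retreat along the diagonal, lift, and check.

```bash
python3 -m crank '[{"dp":[-0.01,0,0],"delta_rot":[0,0,0],"fingers":-0.3},{"dp":[-0.02,0,0],"delta_rot":[0,0,0],"fingers":-0.3},{"dp":[-0.03,0,0],"delta_rot":[0,0,0],"fingers":-0.3},{"dp":[-0.03,0,0],"delta_rot":[0,0,0],"fingers":-0.3},{"dp":[-0.01,0,-0.03],"delta_rot":[0,0,0],"fingers":-0.3},{"dp":[0,0,-0.06],"delta_rot":[0,0,0],"fingers":0},{"dp":[0,0,-0.06],"delta_rot":[0,0,0],"fingers":0},{"dp":[0,0,-0.06],"delta_rot":[0,0,0],"fingers":0},{"dp":[0,0,-0.06],"delta_rot":[0,0,0],"fingers":0.5},{"dp":[0,0,-0.06],"delta_rot":[0,0,0],"fingers":1},{"dp":[0,0,-0.06],"delta_rot":[0,0,0],"fingers":1},{"dp":[0,0,0],"delta_rot":[0,0,0],"fingers":1}]'
python3 - <<'E'
from h import *
s,_=manip.snapshot("scene"); t,_=manip.snapshot("top")
cv2.imwrite("pics/s4.png",np.hstack([cv2.resize(s[310:385,240:315,::-1],(400,400),interpolation=2),cv2.resize(t[250:350,195:295,::-1],(400,400),interpolation=2)]))
g=cv2.cvtColor(s,cv2.COLOR_RGB2GRAY)
for thr in(70,85,100,115):
  for c in blobs((g<thr).astype(np.uint8),(262,328,293,353),20)[:1]:
    (x,y),ax,an=cv2.fitEllipse(c); print(thr,x,y,ax,onz("scene",[x,y],.024))
E
```

```text
t: 6.92
tcp_pos: [0.4771, -0.0544, 0.2852]
tool_rot: [0.91, 0.416, 0.005, 0.004]
force: [1.3, -0.7, 0.5]
finger_gap: 0.999
gripper_force: 0.0
```

View pics/s4.png

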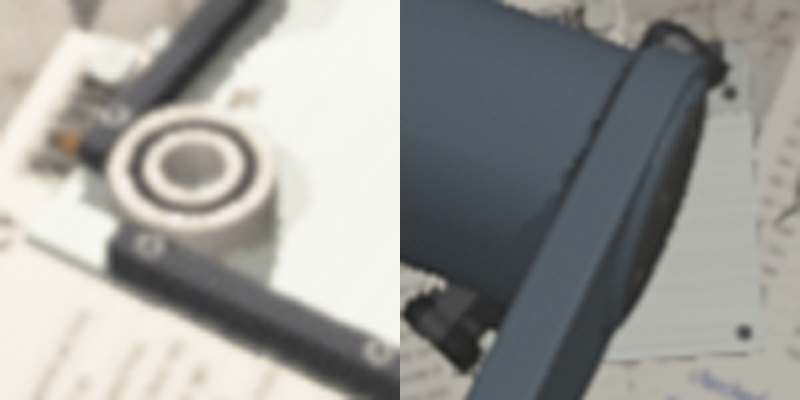

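The crop shows the bearing at (192,166), snug against both dark bars. The arm hides it in the top view, so I'll check it from there later. Next I turn the tool and go above the torch.

```bash
python3 -m crank '[{"dp":[0,0,0],"delta_rot":[0,0,-0.019],"fingers":1},{"dp":[0,0,0],"delta_rot":[0,0,-0.019],"fingers":1},{"dp":[0,0,0],"delta_rot":[0,0,-0.019],"fingers":1},{"dp":[0,0,0],"delta_rot":[0,0,-0.019],"fingers":1},{"dp":[0,0,0],"delta_rot":[0,0,-0.019],"fingers":1},{"dp":[0,0,0],"delta_rot":[0,0,-0.019],"fingers":1},{"dp":[-0.06,0.01,0],"delta_rot":[0,0,0],"fingers":1},{"dp":[-0.06,0.01,0],"delta_rot":[0,0,0],"fingers":1},{"dp":[-0.06,0.01,0],"delta_rot":[0,0,0],"fingers":1},{"dp":[-0.06,0.01,0],"delta_rot":[0,0,0],"fingers":1},{"dp":[-0.06,0.01,0],"delta_rot":[0,0,0],"fingers":1},{"dp":[-0.06,0.01,0],"delta_rot":[0,0,0],"fingers":1}]'
python3 -m crank '[{"dp":[-0.06,0.01,0],"delta_rot":[0,0,0],"fingers":1},{"dp":[-0.06,0.01,0],"delta_rot":[0,0,0],"fingers":1},{"dp":[-0.056,0.01,0],"delta_rot":[0,0,0],"fingers":1},{"dp":[0,0,0],"delta_rot":[0,0,0],"fingers":1},{"dp":[0,0,0],"delta_rot":[0,0,0],"fingers":1},{"dp":[0,0,0],"delta_rot":[0,0,0],"fingers":1}]'
python3 - <<'E'
from h import *
s,_=manip.snapshot("scene"); t,_=manip.snapshot("top"); cv2.imwrite("pics/t5.png",t[:,:,::-1])
for n,p,roi in(("scene",s,(262,328,293,353)),("top",t,(212,262,246,302))):
  g=cv2.cvtColor(p,cv2.COLOR_RGB2GRAY); x0,y0,x1,y1=roi
  im=cv2.resize(g[y0:y1,x0:x1],None,fx=4,fy=4,interpolation=2)
  for thr in(80,100,120):
    cs,_=cv2.findContours((im<thr).astype(np.uint8),cv2.RETR_LIST,1)
    for c in cs:
      if len(c)>15:
        (x,y),ax,an=cv2.fitEllipse(c)
        uv=[(x+.5)/4-.5+x0,(y+.5)/4-.5+y0]; print(n,thr,np.round(uv,1),np.round(ax,0),onz(n,uv,.024).round(4)[0,:2])
E
```

```text
t: 8.02
tcp_pos: [0.5042, -0.2343, 0.2776]
tool_rot: [0.706, 0.708, -0.0, -0.002]
force: [0.4, 0.1, -0.3]
finger_gap: 1.001
gripper_force: 0.0
t: 8.52
tcp_pos: [0.5193, -0.3202, 0.2778]
tool_rot: [0.706, 0.708, 0.0, -0.002]
force: [-0.8, 0.2, -0.5]
finger_gap: 0.996
gripper_force: 0.0
scene 80 [269.4 328.4] [ 6. 23.] [ 0.5529 -0.0095]
scene 100 [283.8 341.9] [20. 32.] [0.5148 0.0017]
scene 100 [260.6 341.4] [36. 40.] [0.5467 0.0223]
scene 100 [268.4 328.8] [ 9. 35.] [ 0.5537 -0.0078]
scene 120 [263.9 352. ] [ 4. 12.] [0.5282 0.0375]
scene 120 [289.3 350.5] [10. 19.] [0.4964 0.0117]
scene 120 [279.2 348.3] [1. 9.] [0.5126 0.017 ]
scene 120 [207.8 331. ] [162. 635.] [0.6337 0.0539]
scene 120 [280.1 341.1] [ 73. 121.] [0.5209 0.0036]
scene 120 [266.2 329. ] [14. 54.] [ 0.5563 -0.0052]
top 80 [223.8 283.6] [73. 76.] [0.5237 0.0068]
top 80 [233.9 268.3] [  6. 100.] [ 0.5531 -0.0119]
top 100 [211.9 298.4] [ 3. 41.] [0.4957 0.0286]
top 100 [221.3 280.3] [ 3. 12.] [0.53   0.0117]
top 100 [223.8 283.6] [68. 70.] [0.5237 0.0068]
top 100 [223.8 283.6] [77. 81.] [0.5238 0.0068]
top 100 [232.8 266.1] [ 31. 118.] [ 0.5573 -0.0096]
top 120 [225.  297.8] [ 8. 38.] [0.4966 0.0037]
top 120 [212.5 296.4] [ 9. 42.] [0.4995 0.0276]
top 120 [223.3 282.8] [29. 33.] [0.5253 0.0078]
top 120 [223.8 283.6] [65. 67.] [0.5237 0.0068]
top 120 [223.8 283.6] [80. 84.] [0.5237 0.0069]
top 120 [225. 266.] [5. 8.] [0.5576 0.0053]
top 120 [227.6 264.4] [14. 21.] [5.607e-01 5.000e-04]
top 120 [232.4 266.1] [ 37. 129.] [ 0.5572 -0.0089]
```

The top view puts the bearing at (523.7, 6.8) mm and the seat I predicted is (524.1, 6.2), so it is seated. Now I descend on the torch and grip.

```bash
python3 -m crank '[{"dp":[-0.004,0.005,0.02],"delta_rot":[0,0,0],"fingers":1},{"dp":[0,0,0.034],"delta_rot":[0,0,0],"fingers":1},{"dp":[0,0,0.034],"delta_rot":[0,0,0],"fingers":1},{"dp":[0,0,0.034],"delta_rot":[0,0,0],"fingers":1},{"dp":[0,0,0.034],"delta_rot":[0,0,0],"fingers":1},{"dp":[0,0,0.034],"delta_rot":[0,0,0],"fingers":1},{"dp":[0,0,0.034],"delta_rot":[0,0,0],"fingers":1},{"dp":[0,0,0],"delta_rot":[0,0,0],"fingers":1},{"dp":[0,0,0],"delta_rot":[0,0,0],"fingers":1}]'
python3 -m crank '[{"dp":[0,0,0],"delta_rot":[0,0,0],"fingers":-0.2},{"dp":[0,0,0],"delta_rot":[0,0,0],"fingers":-1},{"dp":[0,0,0],"delta_rot":[0,0,0],"fingers":-1},{"dp":[0,0,0],"delta_rot":[0,0,0],"fingers":-1},{"dp":[0,0,0],"delta_rot":[0,0,0],"fingers":-1},{"dp":[0,0,0],"delta_rot":[0,0,0],"fingers":-1},{"dp":[0,0,0],"delta_rot":[0,0,0],"fingers":-1},{"dp":[0,0,0],"delta_rot":[0,0,0],"fingers":-1},{"dp":[0,0,0],"delta_rot":[0,0,0],"fingers":-1},{"dp":[0,0,0],"delta_rot":[0,0,0],"fingers":-1}]' 60
```

```text
t: 9.37
tcp_pos: [0.5225, -0.322, 0.1668]
tool_rot: [0.706, 0.708, -0.0, -0.001]
force: [-0.1, 0.1, 0.2]
finger_gap: 0.998
gripper_force: 0.0
t: 10.2
tcp_pos: [0.5234, -0.3236, 0.1691]
tool_rot: [0.706, 0.708, 0.0, 0.001]
force: [0.2, 0.1, 5.7]
finger_gap: 0.318
gripper_force: 59.2
```

```bash
python3 -m crank '[{"dp":[0,0,-0.01],"delta_rot":[0,0,0],"fingers":-1},{"dp":[0,0,-0.02],"delta_rot":[0,0,0],"fingers":-1},{"dp":[0,0,-0.028],"delta_rot":[0,0,0],"fingers":-1},{"dp":[0,0,-0.028],"delta_rot":[0,0,0],"fingers":-1},{"dp":[0,0,-0.028],"delta_rot":[0,0,0],"fingers":-1},{"dp":[0,0,-0.028],"delta_rot":[0,0,0],"fingers":-1},{"dp":[0,0,-0.028],"delta_rot":[0,0,0],"fingers":-1},{"dp":[0,0,-0.028],"delta_rot":[0,0,0],"fingers":-1},{"dp":[0,0,-0.028],"delta_rot":[0,0,0],"fingers":-1},{"dp":[0,0,-0.028],"delta_rot":[0,0,0],"fingers":-1},{"dp":[0,0,-0.02],"delta_rot":[0,0,0],"fingers":-1},{"dp":[0,0,0],"delta_rot":[0,0,0],"fingers":-1}]'
python3 - <<'E'
from h import *
s,_=manip.snapshot("scene"); cv2.imwrite("pics/s6.png",cv2.resize(s[60:300,260:460,::-1],(500,600),interpolation=2))
E
```

```text
t: 11.2
tcp_pos: [0.5235, -0.3237, 0.3075]
tool_rot: [0.706, 0.708, 0.0, 0.002]
force: [0.4, 0.5, -1.6]
finger_gap: 0.318
gripper_force: 59.3
```

View pics/s6.png

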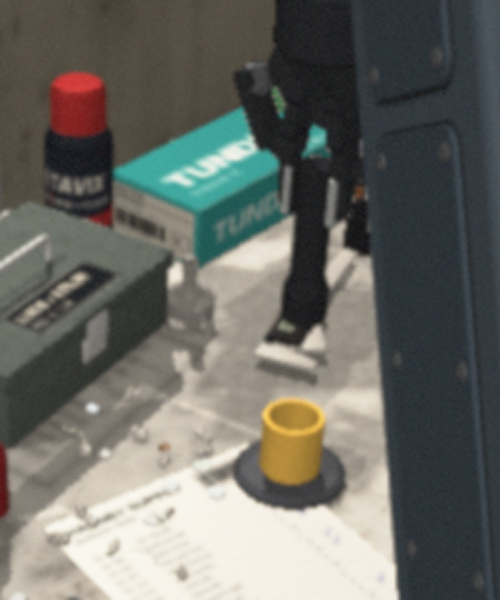

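The torch is gripped by both pads and hangs clear of the yellow tube, with its lens head at crop (303,310). Now I tilt it.

```bash
python3 -m crank '[{"dp":[0,0,0],"delta_rot":[0,0.0125,0],"fingers":-1},{"dp":[0,0,0],"delta_rot":[0,0.0125,0],"fingers":-1},{"dp":[0,0,0],"delta_rot":[0,0.0125,0],"fingers":-1},{"dp":[0,0,0],"delta_rot":[0,0.0125,0],"fingers":-1},{"dp":[0,0,0],"delta_rot":[0,0.0125,0],"fingers":-1},{"dp":[0,0,0],"delta_rot":[0,0.0125,0],"fingers":-1},{"dp":[0,0,0],"delta_rot":[0,0.0125,0],"fingers":-1},{"dp":[0,0,0],"delta_rot":[0,0.0125,0],"fingers":-1},{"dp":[0,0,0],"delta_rot":[0,0.0125,0],"fingers":-1},{"dp":[0,0,0],"delta_rot":[0,0.0125,0],"fingers":-1},{"dp":[0,0,0],"delta_rot":[0,0,0],"fingers":-1},{"dp":[0,0,0],"delta_rot":[0,0,0],"fingers":-1}]'
python3 - <<'E'
from h import *
s=manip.sense(); M=R.from_quat(s["tool_rot"]).as_matrix(); p=np.array(s["tcp_pos"]); print(s["q"].round(2),p,M[:,2].round(3))
d=M[:,2]; tgt=np.array([.524,.0067,.016])-.257*d; print("to go in dp units",(M.T@(tgt-p)/.5).round(4))
E
```

```text
t: 12.25
tcp_pos: [0.5224, -0.3236, 0.3029]
tool_rot: [0.653, 0.654, 0.27, -0.272]
force: [0.3, 0.5, -1.8]
finger_gap: 0.32
gripper_force: 59.3
[-0.9   0.72  1.25  0.47  1.81 -0.94] [ 0.5224264  -0.32358777  0.30294344] [-0.003  0.707 -0.707]
to go in dp units [0.0612 0.0057 0.3589]
```

```bash
python3 -m crank '[{"dp":[0.015,0.0014,0.01],"delta_rot":[0,0,0],"fingers":-1},{"dp":[0.015,0.0014,0.02],"delta_rot":[0,0,0],"fingers":-1},{"dp":[0.015,0.0014,0.03],"delta_rot":[0,0,0],"fingers":-1},{"dp":[0.015,0.0014,0.04],"delta_rot":[0,0,0],"fingers":-1},{"dp":[0,0,0.04],"delta_rot":[0,0,0],"fingers":-1},{"dp":[0,0,0.04],"delta_rot":[0,0,0],"fingers":-1},{"dp":[0,0,0.04],"delta_rot":[0,0,0],"fingers":-1},{"dp":[0,0,0.04],"delta_rot":[0,0,0],"fingers":-1},{"dp":[0,0,0.03],"delta_rot":[0,0,0],"fingers":-1},{"dp":[0,0,0.01],"delta_rot":[0,0,0],"fingers":-1},{"dp":[0,0,0],"delta_rot":[0,0,0],"fingers":-1},{"dp":[0,0,0],"delta_rot":[0,0,0],"fingers":-1}]'
python3 - <<'E'
from h import *
s=manip.sense(); M=R.from_quat(s["tool_rot"]).as_matrix(); p=np.array(s["tcp_pos"]); d=M[:,2]; print(p,d.round(3),"expected lens",p+.157*d)
tgt=np.array([.524,.0067,.016])-.257*d; print("to go",(M.T@(tgt-p)/.5).round(4))
a,_=manip.snapshot("scene"); b,_=manip.snapshot("top")
cv2.imwrite("pics/s7.png",np.hstack([cv2.resize(a[180:380,240:440,::-1],(400,400),interpolation=2),cv2.resize(b[220:340,190:310,::-1],(400,400),interpolation=2)]))
E
```

```text
t: 13.25
tcp_pos: [0.5257, -0.1954, 0.2209]
tool_rot: [0.652, 0.655, 0.27, -0.27]
force: [-0.2, -0.3, -0.6]
finger_gap: 0.32
gripper_force: 59.3
[ 0.52565731 -0.19542386  0.22089667] [-0.002  0.706 -0.708] expected lens [ 0.5253542  -0.08455814  0.10973147]
to go [-0.0031 -0.0022  0.0616]
```

View pics/s7.png

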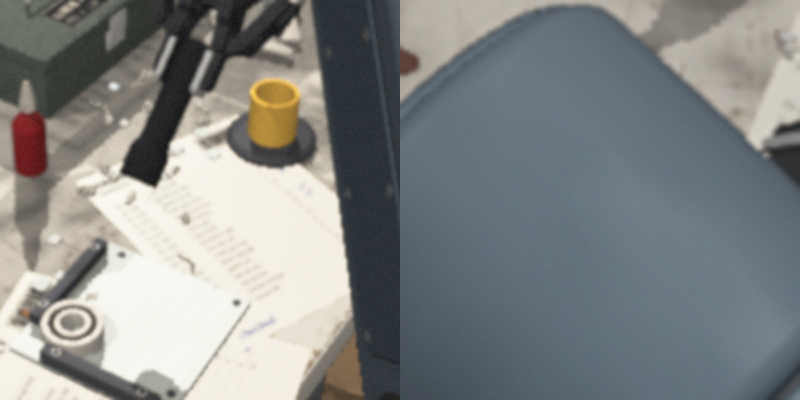

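The torch is held slanting toward the bearing, with its lens edge at crop (140,178), px (310,269). The bearing is still against the stops. I'll make the last approach and compare the torch's axis in the image with the one expected from the tool pose.

```bash
python3 -m crank '[{"dp":[-0.0015,-0.001,0.015],"delta_rot":[0,0,0],"fingers":-1},{"dp":[-0.0015,-0.001,0.015],"delta_rot":[0,0,0],"fingers":-1},{"dp":[0,0,0.015],"delta_rot":[0,0,0],"fingers":-1},{"dp":[0,0,0.01],"delta_rot":[0,0,0],"fingers":-1},{"dp":[0,0,0.006],"delta_rot":[0,0,0],"fingers":-1},{"dp":[0,0,0],"delta_rot":[0,0,0],"fingers":-1},{"dp":[0,0,0],"delta_rot":[0,0,0],"fingers":-1},{"dp":[0,0,0],"delta_rot":[0,0,0],"fingers":-1},{"dp":[0,0,0],"delta_rot":[0,0,0],"fingers":-1}]'
python3 - <<'E'
from h import *
s=manip.sense(); M=R.from_quat(s["tool_rot"]).as_matrix(); p=np.array(s["tcp_pos"]); d=M[:,2]; print(p,d.round(3),s["qd"].round(3))
c=manip.camera_model("scene")
def proj(P):
    v=R.from_quat(c["attitude"]).inv().apply(P-c["origin"]); k=np.array([v[0],-v[1]])/-v[2]; k=k*(1+c["k1"]*k@k); return k*[c["fx"],c["fy"]]+[c["cx"],c["cy"]]
for l in(.06,.10,.157,.257): print(l,proj(p+l*d).round(1))
a,_=manip.snapshot("scene"); g=cv2.cvtColor(a,cv2.COLOR_RGB2GRAY); L=proj(p+.157*d)
x0,y0=int(L[0])-25,int(L[1])-45; b=blobs((g<55).astype(np.uint8),(x0,y0,x0+75,y0+75),100)[0][:,0]
for r in range(b[:,1].min(),b[:,1].max()+1,6): q=b[b[:,1]==r][:,0]; print(r,q.min(),q.max())
im=a[160:380,240:440,::-1].copy()
for l in(.10,.157,.257): cv2.circle(im,tuple(int(v) for v in proj(p+l*d)-[240,160]),2,(0,0,255),-1)
cv2.imwrite("pics/s8.png",cv2.resize(im,(545,600),interpolation=2))
E
```

```text
t: 14.1
tcp_pos: [0.5244, -0.1757, 0.1976]
tool_rot: [0.652, 0.654, 0.27, -0.271]
force: [0.4, -1.1, -1.4]
finger_gap: 0.317
gripper_force: 59.3
[ 0.52443778 -0.17571257  0.19761148] [-0.001  0.707 -0.707] [-0.001 -0.001  0.001  0.    -0.     0.   ]
0.06 [325.7 235.3]
0.1 [316.  257.4]
0.157 [302.2 289. ]
0.257 [277.8 344.6]
243 315 327
249 312 326
255 310 323
261 308 320
267 303 318
273 299 316
279 296 315
285 300 312
```

View pics/s8.png

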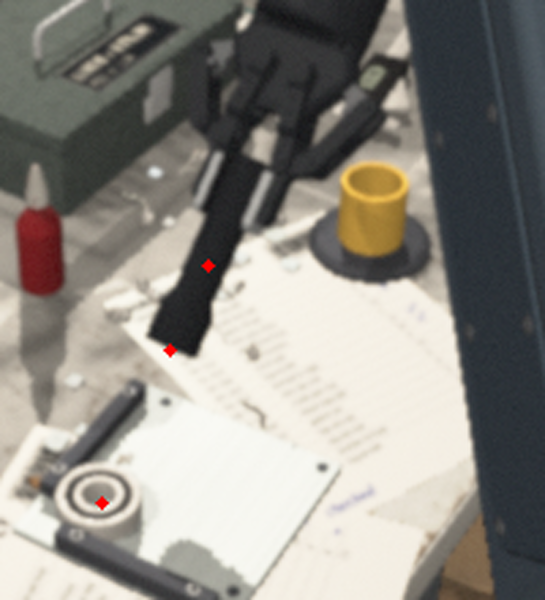

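The predicted axis points (red) lie on the torch and at its lens centre, and the line carries on into the middle of the seated bearing. The bottle is upright where it was and the arm is still, so I'll hand it in.

```bash
python3 -c "
from station import manip
print(manip.sign_off())"
```

```text
the job is handed in; nothing more can be done
None
```

I handed the job in at about 14 s of robot time. The bearing lies against both stops, and the torch is held still at about 45° with its lens about 10 cm from the bearing's middle and pointing at it. The hand-in returned no verdict.

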